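# Close the soaking canister with its keyed lid

## Robot

A 6-joint arm with a two-finger parallel gripper is mounted at the origin on a cart in front of the work surface, level with it; the furniture and walls round the work are solid. World frame = base frame: x ahead of the robot, y to its left, z up, the work surface at z = 0. Lengths are in m, angles in rad, forces in N, time in s.
With the tool pointing down it reaches from about 0.3 to 0.95 m from the base axis. Payload 3.1 kg.
Tool frame: the origin (TCP) lies between the finger pads; the fingertips stand 11 mm ahead of it and the grasp point (between the pads) lies 8 mm behind it; z points along the fingers, y is the line along which they close (so a half turn about z gives the same grasp; the last joint's range is limited). The gripper opens to 85 mm and grips with 20 to 120 N. Pads are 22 mm wide; open, the fingers measure 114 mm over their backs; the gripper's body (76 mm by 85 mm) begins 54 mm behind the grasp point. The pads swing forward as they close: fully open they stand 13 mm farther back than shut.
Start: joints at [-1.377, 0.308, 1.634, -0, 1.2, -0.07], TCP at [0.163, -0.603, 0.242] pointing down, gripper open.
Joint ranges: [-3.06, 3.06], [-0.79, 1.96], [0.05, 2.63], [-1.19, 4.34], [0.05, 2.64], [-2.94, 2.94]. Speed limits (rad/s): [2.79, 2.79, 3.14, 3.14, 3.14, 3.14].

## Interface

Orientations are given as [roll, pitch, yaw] about the fixed x, y, z axes, in that order (R = Rz(yaw) Ry(pitch) Rx(roll)).
In Python, from workcell import bot gives the robot as it stands.
- The arm moves only by the shell command python3 -m pendant 'ROWS' [FORCE]. ROWS is a JSON object of lists of equal length, an entry for each row: "claw": the gripper command: -1 is shut, 1 is fully open, values between are in proportion; "travel": the shift along the tool's x, y, z in cm, a list of three; "turn": the turn, a rotation vector about the tool's x, y, z in degrees, a list of three. A call has 1 to 10 rows; each row is the pose to reach, as a shift and turn from the pose commanded when the call began, along the tool's axes at that moment; what a row does not reach only later rows make up. A row lasts 1/10 s, in which the tool goes at most 50 mm and 8.59 degrees, less where a joint would pass 70% of its speed; a pose out of reach is approached as far as the arm can. A call with a gripper value outside its range is refused whole. The fingers move at their own pace and stop on an object; FORCE is the grip in N (left out, the last holds). Time passes only in rows, so rows that repeat a pose let the fingers close. It gives the time, the measured TCP pose, the force, the opening and the grip force at its end, in the units of the state.
- bot.read_state(): the state, without advancing time (a new reading comes with each control period).
- bot.get_image(name): name is "scene" or "top"; returns (picture, depth): 420x560x3 uint8, red, green, blue; 420x560 float32, m along the optical axis (not along the pixel's ray), 0 where there is no reading.
- bot.camera_params(name): a dict with "mtx" (3x3 intrinsics, pixels), "k1" (the pictures are not rectified: a ray, as slopes to the right and down, at radius r is drawn at 1 + k1 r^2 times it, then the intrinsics apply), "rvec" (rotation vector, rad) and "tvec" (3), from world to camera coordinates, as OpenCV has them. Camera axes: x right, y down, z forward; pixel columns grow to the right and rows downward; lengths in m; the calibration is good to about 2 mm. A picture is of the moment at which its call begins. camera_params takes no time and is no camera call.
- bot.job_done(): hands the job in; it is judged then, once.
The state is a dict: "clock": time; "joints": joint angles; "joint_velocities": joint speeds; "effort": joint torques, N m; "tcp_pos": TCP position; "orientation": TCP orientation; "contact_force": force on the tool from outside, world axes, zero at the start; "moment": the same for the moment, N m; "gripper_width": finger opening in m; "gripper_force": force on a finger pad.
Only numpy, scipy, OpenCV 4.12 (cv2) and the standard library are available. Lean on these libraries where they do the work, as an engineer would, in place of code of your own. Each camera call takes 0.05 s, during which the arm holds its last target. There are 200 camera calls.

## Task

Close the steel soaking canister with its loose lid: set the lid in the mouth, turn it until its three feet drop into the notches of the collar inside, which cannot be seen under it, then push it down against the gasket until both red spring catches have snapped over its rim. Let go of the lid and leave the canister closed, with the small things round about standing where they are.

Things in the scene. Friction and masses are not known exactly. Their poses are not given: they have to be found in the camera images.
- canister: Round steel canister, open at the top, fixed to the worktop: 158 mm across its black foot, 151 mm across the wall, rim 90 mm high. Origin at the centre of its underside, z up. Its two catches lie on its own x axis, at -x and +x: housings reach 96 mm from the axis (red tabs 106 mm) and 112 mm up. A thin wire bail on each y side reaches 93 mm out, 58 mm up.
- canister_rim (a point): Centre of the canister's mouth at the rim of the wall, 90 mm above its origin. The mouth is 110 mm across and clear down to the collar. On the rim lies a black rubber gasket ring, 132 mm across, standing 6 mm above it; it gives way 6 mm, with 4 N at first and 8 N at the end.
- collar_top (a point): Centre of the top face of the black collar inside the mouth, 34 mm below the rim. The collar does not turn. It has three notches 120 degrees apart, 23 mm wide, 24 mm deep, for the lid's feet. Their angle differs every time, is not given by this point's axes and has nothing to do with the canister's yaw: find it by turning the lid up to 120 degrees.
- lid_handle (a point): Centre of the blue bar handle on the loose steel lid (0.2 to 0.3 kg). Bar 84 mm long (point x), 16 mm wide (y), 36 mm tall, centred on the lid's axis (z up). The flange under it is 140 mm across, 18 to 24 mm below this point. Above canister_rim, this point is 44 mm with the feet lying on the collar un-keyed, about 36 mm when they have just dropped in, 24 to 26 mm when closed.
- lid_feet (a point): Centre of the lid's underside, level with the ends of its three feet, 78 mm below lid_handle; axes as there. Feet: 16 mm wide (ends rounded 4 mm), 22 mm tall, 101 mm across over their outsides, at 0, 120 and 240 degrees from x. Above them a skirt 106 mm across, 32 mm tall, its lowest 7 mm tapered to 96 mm. They enter within 0.06 rad of a match, any of the three ways round.
- catch_front (a joint): Red bevelled spring catch on the canister's -x side, in m: 0 = sprung fully in, up to 0.009 as the lid's flange pushes it outward going past (about 2.4 to 4 N each); it springs back by itself, 5 mm over the flange. Nose from 7 to 16 mm above the rim. Once the feet have dropped in, 10 to 25 N straight down on the lid takes it past both catches and the gasket; un-keyed it cannot get there.
- catch_back (a joint): The same catch on the canister's +x side.
- timer: Red and white kitchen timer, 61 mm across, 40 mm high, loose bystander; origin under its centre.
- bottle_ph: Small white bottle with green cap, 36 mm across, 82 mm high, loose bystander; origin under its centre.
- dosing_cup: White dosing cup, 55 mm across and high, loose bystander; origin under its centre.
- cassette: Steel perforated instrument cassette, 77 x 190 x 30 mm, loose bystander; origin under its centre.

How it is judged:
By the outcome, as a careful person would: the job done as asked, in the order asked, and still so for the second after the job is handed in, with the robot touching nothing.
It also fails if it takes over 58 s, if anything falls off the work surface, if the arm or the gripper's body presses on something with over 40 N, if the wrist force passes 120 N, or if a joint passes its speed limit or range.

## Working session

There is one attempt and no reset: what is moved stays moved. The work goes in short steps, Python scripts to look and compute and a shell command to move; the robot and the scene stay as the last step left them, time stands still between calls to the robot, and variables do not carry over. Pictures are saved under pics/ and viewed, at most 10 in all, crops included, and the job is handed in when it is done.

```bash
mkdir -p pics
cat > h.py <<'E'
import numpy as np, cv2
from workcell import bot
def grab(n):
    im,d=bot.get_image(n); p=bot.camera_params(n); return im,d,p
def world(d,p,us,vs):
    K=np.array(p['mtx'],float);R=cv2.Rodrigues(np.array(p['rvec'],float))[0];t=np.array(p['tvec'],float).ravel()
    pts=np.stack([us,vs],-1).reshape(-1,1,2).astype(float)
    n=cv2.undistortPoints(pts,K,np.array([p['k1'],0,0,0],float)).reshape(-1,2)
    z=d[np.asarray(vs).ravel().astype(int),np.asarray(us).ravel().astype(int)]
    c=np.c_[n*z[:,None],z]
    return (c-t)@R
def cloud(n):
    im,d,p=grab(n); v,u=np.mgrid[:420,:560]
    return im,d,world(d,p,u.ravel(),v.ravel()).reshape(420,560,3)
E
python3 - <<'E'
from h import *
for n in('scene','top'):
    im,d,P=cloud(n); np.savez(n+'.npz',im=im,d=d,P=P); cv2.imwrite(f'pics/{n}0.png',im[:,:,::-1])
print(bot.read_state())
E
```

```text
{'clock': 0.1, 'joints': array([-1.37667409e+00,  3.08915882e-01,  1.63509205e+00, -2.30408361e-06,
        1.19975549e+00, -6.96887933e-02]), 'joint_velocities': array([ 0.00035574, -0.00192962, -0.00409929, -0.00116443, -0.00092531,
       -0.00178912]), 'effort': array([-6.94701794e-04, -4.16409123e+01, -2.77644217e+01, -1.17437789e-04,
        4.00614197e-03, -7.53544128e-06]), 'tcp_pos': array([ 0.16280958, -0.60263885,  0.24114759]), 'orientation': array([-3.13942701e+00, -1.49015155e-04,  2.63811703e-01]), 'contact_force': array([-0.05413769, -0.08257483, -0.14051612]), 'moment': array([ 0.03252075,  0.00477426, -0.01605143]), 'gripper_force': 0.0, 'gripper_width': 0.08547912084219089}
```

View pics/scene0.png

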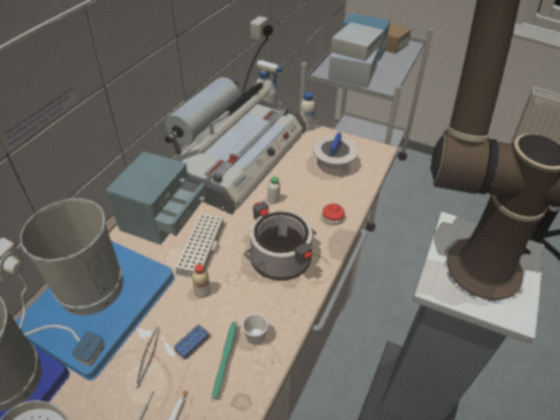

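View pics/top0.png

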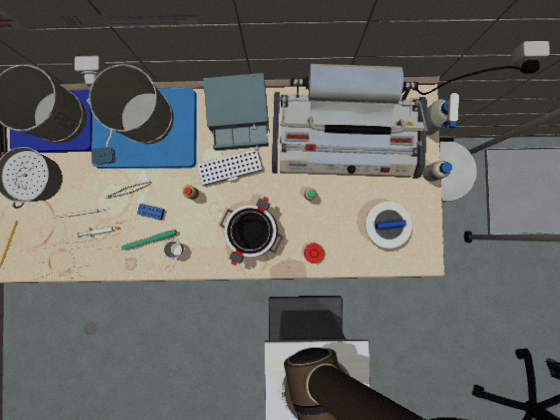

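The scene and top pictures show the canister at about top (250,230), catches at (264,204) and (236,257). The lid is at (388,225) with its blue bar at (391,224), the timer at (314,253) and the bottle at (311,194).

Run:
```python
from h import *
for n in('top','scene'):
    f=np.load(n+'.npz');im,P=f['im'].astype(int),f['P']
    r,g,b=im[...,0],im[...,1],im[...,2]
    def rep(name,m):
        m=m&(f['d']>0);k,l,s,c=cv2.connectedComponentsWithStats(m.astype(np.uint8))
        for i in range(1,k):
            if s[i,4]>8:
                q=P[l==i]; e=cv2.minAreaRect((q[:,:2]*1000).astype(np.float32))
                print(n,name,c[i].round(),s[i,4],'med',np.median(q,0).round(4),'zmax',np.percentile(q[:,2],95).round(4),[np.round(a,1) for a in e])
    reg=(P[...,0]>.2)&(P[...,0]<.75)&(P[...,1]>-.6)&(P[...,1]<.5)
    rep('blue',reg&(b>1.6*r)&(b>g*1.3)&(b>90)&(P[...,1]<-.1))
    rep('red',reg&(r>1.9*g)&(r>1.9*b)&(r>70))
    # flat levels
    if n=='top':
        for nm,c,(lo,hi) in (('can',(.0,.0),(.085,.105)),):
            m=reg&(P[...,2]>lo)&(P[...,2]<hi)&(P[...,1]<.3)&(P[...,1]>-.1)&(P[...,0]<.5);q=P[m][:,:2]*1000
            print('can',m.sum(),cv2.minEnclosingCircle(q.astype(np.float32)),[np.percentile(q,a,axis=0) for a in(0,2,98,100)])
        m=reg&(P[...,1]<-.2)&(P[...,0]<.6)&(P[...,2]>.03);q=P[m]
        print('lidz',np.histogram(q[:,2],bins=np.arange(.03,.14,.005)))
```

```text
top blue [446. 167.] 83 med [ 0.6586 -0.3641  0.128 ] zmax 0.131 [array([ 658.8, -365. ]), array([28. , 27.7]), np.float64(12.9)]
top blue [391. 224.] 155 med [ 0.5023 -0.2136  0.0937] zmax 0.0976 [array([ 503., -214.]), array([15.9, 80.9]), np.float64(6.2)]
top red [401. 140.] 51 med [ 0.7462 -0.2526  0.0882] zmax 0.0938 [array([ 745.5, -249. ]), array([57.2,  7. ]), np.float64(88.5)]
top red [310. 147.] 59 med [0.7233 0.0164 0.1069] zmax 0.1179 [array([725.5,  14.5]), array([26. , 17.9]), np.float64(88.8)]
top red [385. 170.] 21 med [ 0.6643 -0.2061  0.0675] zmax 0.071 [array([ 663.3, -205.4]), array([ 9. , 18.3]), np.float64(1.7)]
top red [187. 191.] 39 med [0.6066 0.3722 0.092 ] zmax 0.0957 [array([606.4, 372.3]), array([17.6, 17.3]), np.float64(86.9)]
top red [265. 199.] 16 med [0.5787 0.1466 0.1054] zmax 0.1117 [array([579.7, 146.7]), array([ 9.1, 11.7]), np.float64(0.4)]
top red [260. 209.] 26 med [0.5507 0.1615 0.1019] zmax 0.112 [array([551.4, 161. ]), array([17.9,  9.9]), np.float64(62.4)]
top red [314. 253.] 298 med [0.4199 0.006  0.0293] zmax 0.0391 [array([420.2,   6.2])
[... 896 characters left out ...]
ray([ 655.9, -360.9]), array([19.7, 22.1]), np.float64(23.4)]
scene blue [335. 141.] 71 med [ 0.4992 -0.2039  0.0932] zmax 0.0961 [array([ 501.4, -210.7]), array([19.7, 74.2]), np.float64(15.3)]
scene red [333. 212.] 243 med [0.4157 0.0151 0.0303] zmax 0.0399 [array([417.4,   8.8]), array([51.7, 53.5]), np.float64(22.1)]
scene red [263. 212.] 38 med [0.552 0.16  0.102] zmax 0.1063 [array([551.5, 159.9]), array([18.7, 11.7]), np.float64(56.7)]
scene red [307. 254.] 32 med [0.3996 0.2397 0.1051] zmax 0.1073 [array([400.4, 238. ]), array([15. , 13.1]), np.float64(60.8)]
scene red [199. 268.] 42 med [0.6052 0.3732 0.0927] zmax 0.0955 [array([605.3, 372.5]), array([13.6, 17.2]), np.float64(32.9)]
```

Run:
```python
from h import *
from scipy.optimize import least_squares
def circ(q,r0):
    f=lambda p:np.hypot(q[:,0]-p[0],q[:,1]-p[1])-p[2]
    s=least_squares(f,[*np.median(q,0),r0],loss='soft_l1',f_scale=.001);return s.x.round(4),np.abs(s.fun).mean().round(4),len(q)
def edge(m,P,out=True):
    m=m.astype(np.uint8);c=max(cv2.findContours(m,cv2.RETR_EXTERNAL,cv2.CHAIN_APPROX_NONE)[0],key=cv2.contourArea).reshape(-1,2);return P[c[:,1],c[:,0],:2]
for n in('top','scene'):
    f=np.load(n+'.npz');im,P=f['im'].astype(int),f['P'];v=f['d']>0
    D=np.hypot(P[...,0]-.49,P[...,1]-.193)
    for lo,hi in((.084,.091),(.092,.1)):
        m=v&(D<.1)&(P[...,2]>lo)&(P[...,2]<hi);
        q=P[m][:,:2];print(n,'can ring',lo,circ(q,.07))
    L=np.hypot(P[...,0]-.5,P[...,1]+.214)
    m=v&(L<.1)&(P[...,2]>.045); print(n,'lid edge',circ(edge(m,P),.07))
    r,g,b=im[...,0],im[...,1],im[...,2]
    m=v&(L<.06)&(P[...,2]>.088);q=P[m];c=q.mean(0);w,V=np.linalg.eigh(np.cov((q[:,:2]-c[:2]).T));print('bar',c.round(4),len(q),np.degrees(np.arctan2(V[1,1],V[0,1])),'top',np.median(q[:,2]))
    a=cv2.minAreaRect((q[:,:2]*1000).astype(np.float32));print(a)
    T=(np.hypot(P[...,0]-.45,P[...,1]-.01)<.3)&v&(P[...,2]<.01); print('table z',np.median(P[T][:,2]))
```

```text
top can ring 0.084 (array([0.4887, 0.1918, 0.0693]), np.float64(0.0048), 480)
top can ring 0.092 (array([0.4887, 0.1918, 0.0618]), np.float64(0.003), 412)
top lid edge (array([ 0.5014, -0.215 ,  0.069 ]), np.float64(0.0007), 134)
bar [ 0.5015 -0.2141  0.0938] 160 96.36811815391692 top 0.09388405007458714
((501.52899169921875, -214.87277221679688), (15.643577575683594, 83.98699951171875), 6.229273319244385)
table z -0.001921610247877971
scene can ring 0.084 (array([0.4867, 0.1966, 0.0678]), np.float64(0.0058), 552)
scene can ring 0.092 (array([0.4892, 0.1926, 0.062 ]), np.float64(0.0044), 562)
scene lid edge (array([ 0.5002, -0.2139,  0.0679]), np.float64(0.0046), 112)
bar [ 0.4991 -0.2116  0.0929] 89 96.41726427702136 top 0.09301778522551453
((500.41949462890625, -216.1885986328125), (16.422531127929688, 88.18170166015625), 6.05559778213501)
table z -0.0028917612845678784
```

```bash
cat >> h.py <<'E'
from scipy.spatial.transform import Rotation as Ro
def go(x,y,z,yaw):
    s=bot.read_state();R0=Ro.from_euler('xyz',s['orientation']);R1=Ro.from_euler('xyz',[180,0,yaw],degrees=True)
    print('t',s['clock'],'travel cm',(R0.inv().apply(np.array([x,y,z])-s['tcp_pos'])*100).round(2),'turn',np.degrees((R0.inv()*R1).as_rotvec()).round(2))
E
python3 -c "
from h import *
go(.5015,-.2145,.16,96.4)"
```

```text
t 0.1 travel cm [ 42.82 -28.62   8.18] turn [ -0.1   -0.1  -81.28]
```

```bash
python3 -m pendant '{"claw":[1,1,1,1,1,1,1,1,1,1],"travel":[[42.8,-28.6,8.2],[42.8,-28.6,8.2],[42.8,-28.6,8.2],[42.8,-28.6,8.2],[42.8,-28.6,8.2],[42.8,-28.6,8.2],[42.8,-28.6,8.2],[42.8,-28.6,8.2],[42.8,-28.6,8.2],[42.8,-28.6,8.2]],"turn":[[0,0,-81.3],[0,0,-81.3],[0,0,-81.3],[0,0,-81.3],[0,0,-81.3],[0,0,-81.3],[0,0,-81.3],[0,0,-81.3],[0,0,-81.3],[0,0,-81.3]]}' 30
python3 -c "
from h import *
go(.5015,-.2145,.16,96.4)"
```

```text
clock: 1.1
tcp_pos: [0.4885, -0.2296, 0.1631]
orientation: [-3.141, -0.0, 1.687]
contact_force: [1.2, 0.8, 0.4]
gripper_width: 0.085
gripper_force: 0.0
t 1.1 travel cm [1.35 1.46 0.31] turn [-0.02 -0.01  0.26]
```

```bash
python3 -m pendant '{"claw":[1,1,1],"travel":[[0,0,0],[0,0,0],[0,0,0]],"turn":[[0,0,0],[0,0,0],[0,0,0]]}'
python3 -c "
from h import *
go(.5015,-.2145,.076,96.4)"
```

```text
clock: 1.4
tcp_pos: [0.4871, -0.232, 0.1634]
orientation: [-3.141, 0.0, 1.682]
contact_force: [-0.3, -1.1, 0.7]
gripper_width: 0.0853
gripper_force: 0.0
t 1.4 travel cm [1.58 1.63 8.74] turn [-0.05  0.   -0.03]
```

```bash
python3 -m pendant '{"claw":[1,1,1,1,1,1],"travel":[[1.6,1.6,2],[1.6,1.6,4],[1.6,1.6,6],[1.6,1.6,7.5],[1.6,1.6,8.7],[1.6,1.6,8.7]],"turn":[[0,0,0],[0,0,0],[0,0,0],[0,0,0],[0,0,0],[0,0,0]]}'
python3 -m pendant '{"claw":[-1,-1,-1,-1,-1,-1,-1,-1],"travel":[[0,0,0],[0,0,0],[0,0,0],[0,0,0],[0,0,0],[0,0,0],[0,0,0],[0,0,0]],"turn":[[0,0,0],[0,0,0],[0,0,0],[0,0,0],[0,0,0],[0,0,0],[0,0,0],[0,0,0]]}' 60
python3 -c "
from h import *
print(bot.read_state()['contact_force'])
go(.4889,.1922,.22,96.4)"
```

```text
clock: 2.0
tcp_pos: [0.5001, -0.214, 0.075]
orientation: [-3.139, -0.002, 1.681]
contact_force: [-0.4, 0.1, -0.0]
gripper_width: 0.0854
gripper_force: 0.0
clock: 2.8
tcp_pos: [0.5024, -0.214, 0.0773]
orientation: [3.141, 0.001, 1.683]
contact_force: [0.1, 0.3, 5.4]
gripper_width: 0.0151
gripper_force: 59.3
[0.11326081 0.3224543  5.36241867]
t 2.8 travel cm [ 40.51   3.21 -14.29] turn [0.06 0.03 0.02]
```

```bash
python3 -m pendant '{"claw":[-1,-1,-1,-1,-1,-1,-1],"travel":[[0,0,-2],[0,0,-5],[0,0,-9],[0,0,-12],[0,0,-14.3],[0,0,-14.3],[0,0,-14.3]],"turn":[[0,0,0],[0,0,0],[0,0,0],[0,0,0],[0,0,0],[0,0,0],[0,0,0]]}' 80
python3 -c "
from h import *
im,d,P=cloud('scene');cv2.imwrite('pics/s1.png',im[:,:,::-1])
im,d,P=cloud('top')
m=(np.hypot(P[...,0]-.5,P[...,1]+.214)<.09)&(d>0)&(P[...,2]>.18)&(P[...,2]<.23);print(np.histogram(P[m][:,2],20))
go(.4889,.1922,.22,96.4)"
```

```text
clock: 3.5
tcp_pos: [0.5011, -0.2134, 0.2183]
orientation: [-3.14, -0.001, 1.683]
contact_force: [-0.8, 0.2, -2.8]
gripper_width: 0.0147
gripper_force: 78.5
(array([ 24, 111, 224, 302, 242, 121,  41,   7,   2,   0,   3,   3,   3,
         3,   3,   2,   2,   4,   5,   5]), array([0.19262431, 0.19448988, 0.19635544, 0.19822101, 0.20008658,
       0.20195214, 0.20381771, 0.20568328, 0.20754884, 0.20941441,
       0.21127998, 0.21314554, 0.21501111, 0.21687668, 0.21874224,
       0.22060781, 0.22247338, 0.22433894, 0.22620451, 0.22807008,
       0.22993564]))
t 3.6 travel cm [40.38  3.41 -0.21] turn [-0.24 -0.16  0.01]
```

View pics/s1.png

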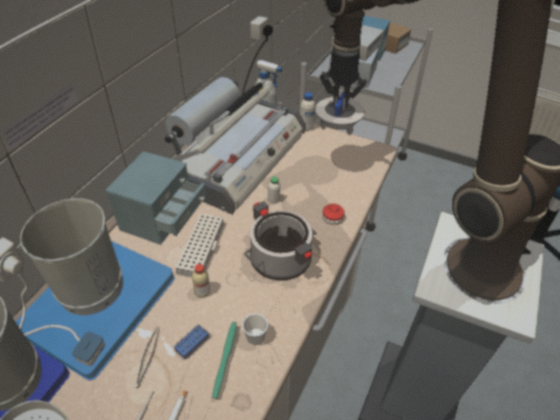

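The lid hangs level in the gripper at (340,112). It's clear of the table, and the canister and small things haven't moved.

```bash
python3 -m pendant '{"claw":[-1,-1,-1,-1,-1,-1,-1,-1,-1,-1],"travel":[[4,0.3,0],[8,0.7,0],[12,1,0],[16,1.4,0],[20.5,1.7,0],[25,2,0],[29,2.4,0],[33,2.8,0],[37,3.2,0],[40.4,3.4,0]],"turn":[[0,0,0],[0,0,0],[0,0,0],[0,0,0],[0,0,0],[0,0,0],[0,0,0],[0,0,0],[0,0,0],[0,0,0]]}' 80
python3 -m pendant '{"claw":[-1,-1,-1,-1,-1],"travel":[[0,0,0],[0,0,0],[0,0,0],[0,0,0],[0,0,0]],"turn":[[0,0,0],[0,0,0],[0,0,0],[0,0,0],[0,0,0]]}'
python3 - <<'E'
from h import *
from scipy.optimize import least_squares
im,d,P=cloud('top');cv2.imwrite('pics/t2.png',im[:,:,::-1])
s=bot.read_state();t=s['tcp_pos']
m=((np.hypot(P[...,0]-t[0],P[...,1]-t[1])<.085)&(d>0)&(abs(P[...,2]-t[2]+.02)<.01)).astype(np.uint8)
c=max(cv2.findContours(m,0,1)[0],key=cv2.contourArea).reshape(-1,2);q=P[c[:,1],c[:,0],:2]
f=lambda p:np.hypot(*(q-p[:2]).T)-p[2]
r=least_squares(f,[t[0],t[1],.07],loss='soft_l1',f_scale=.001);print('lid',r.x.round(4),np.abs(r.fun).mean(),len(q),'tcp',t,s['contact_force'])
go(.4889,.1922,.15,96.4)
E
```

```text
clock: 4.6
tcp_pos: [0.4889, 0.1931, 0.2172]
orientation: [-3.138, 0.0, 1.684]
contact_force: [0.8, -0.4, -2.7]
gripper_width: 0.0145
gripper_force: 78.4
clock: 5.1
tcp_pos: [0.4905, 0.1903, 0.2193]
orientation: [-3.141, 0.0, 1.681]
contact_force: [0.0, 0.4, -3.0]
gripper_width: 0.015
gripper_force: 78.3
lid [0.4887 0.1941 0.0709] 0.0056715098412781296 84 tcp [0.49066167 0.19049018 0.21954125] [-0.80064718 -0.806889   -3.02729858]
t 5.15 travel cm [ 0.19 -0.16  6.95] turn [-0.01  0.01 -0.08]
```

View pics/t2.png

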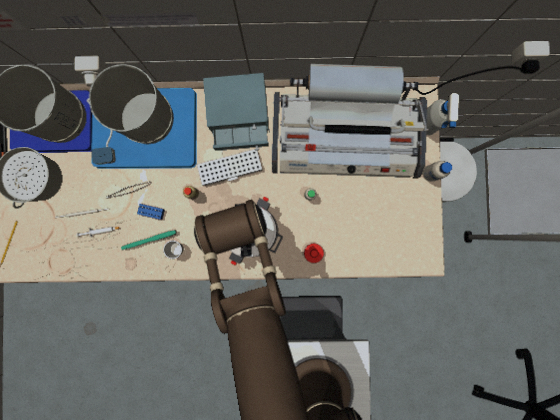

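The arm hides most of the lid from the top camera, with only its edge showing near (262,235). I'll rely on the measured TCP and force and go down in steps.

```bash
python3 -m pendant '{"claw":[-1,-1,-1,-1,-1,-1],"travel":[[0.15,-0.15,1.5],[0.15,-0.15,3],[0.15,-0.15,4.2],[0.15,-0.15,5.4],[0.15,-0.15,6.4],[0.15,-0.15,6.4]],"turn":[[0,0,0],[0,0,0],[0,0,0],[0,0,0],[0,0,0],[0,0,0]]}' 80
python3 -m pendant '{"claw":[-1,-1,-1],"travel":[[0,0,0],[0,0,0],[0,0,0]],"turn":[[0,0,0],[0,0,0],[0,0,0]]}'
python3 -m pendant '{"claw":[-1,-1,-1,-1],"travel":[[0,0,0.5],[0,0,1],[0,0,1.5],[0,0,1.5]],"turn":[[0,0,0],[0,0,0],[0,0,0],[0,0,0]]}'
```

```text
clock: 5.75
tcp_pos: [0.4876, 0.1922, 0.1538]
orientation: [-3.138, 0.001, 1.682]
contact_force: [-1.2, -1.3, -2.5]
gripper_width: 0.0147
gripper_force: 78.2
clock: 6.05
tcp_pos: [0.4895, 0.193, 0.1564]
orientation: [3.14, -0.0, 1.683]
contact_force: [0.1, -0.8, -2.6]
gripper_width: 0.0148
gripper_force: 78.2
clock: 6.45
tcp_pos: [0.4878, 0.1925, 0.1394]
orientation: [-3.139, 0.0, 1.683]
contact_force: [-0.8, 0.2, -2.8]
gripper_width: 0.015
gripper_force: 78.2
```

```bash
python3 -m pendant '{"claw":[-1,-1,-1,-1],"travel":[[0,0,0.2],[0,0,0.4],[0,0,0.4],[0,0,0.4]],"turn":[[0,0,0],[0,0,0],[0,0,0],[0,0,0]]}'
python3 -m pendant '{"claw":[-1,-1,-1,-1],"travel":[[0,0,0.1],[0,0,0.2],[0,0,0.3],[0,0,0.3]],"turn":[[0,0,0],[0,0,0],[0,0,0],[0,0,0]]}'
```

```text
clock: 6.85
tcp_pos: [0.4889, 0.1928, 0.1367]
orientation: [3.142, -0.0, 1.683]
contact_force: [-0.0, -0.1, -2.7]
gripper_width: 0.0148
gripper_force: 78.2
clock: 7.25
tcp_pos: [0.4888, 0.1928, 0.1335]
orientation: [-3.141, 0.0, 1.683]
contact_force: [-0.4, -0.6, -2.5]
gripper_width: 0.0145
gripper_force: 78.5
```

```bash
python3 -m pendant '{"claw":[-1,-1,-1,-1],"travel":[[0,0,0.1],[0,0,0.2],[0,0,0.2],[0,0,0.2]],"turn":[[0,0,0],[0,0,0],[0,0,0],[0,0,0]]}'
python3 -m pendant '{"claw":[-1,-1,-1],"travel":[[0,0,0.1],[0,0,0.2],[0,0,0.2]],"turn":[[0,0,0],[0,0,0],[0,0,0]]}'
```

```text
clock: 7.65
tcp_pos: [0.489, 0.1929, 0.1334]
orientation: [-3.141, 0.0, 1.683]
contact_force: [-3.2, -0.5, 8.0]
gripper_width: 0.015
gripper_force: 80.0
clock: 7.95
tcp_pos: [0.4891, 0.1929, 0.1333]
orientation: [-3.141, 0.0, 1.683]
contact_force: [-8.1, -2.0, 18.3]
gripper_width: 0.015
gripper_force: 81.5
```

Contact at TCP z 0.1333, so the feet rest un-keyed on the collar. I'll ease the preload slightly and start turning.

```bash
python3 -m pendant '{"claw":[-1,-1,-1,-1,-1,-1,-1],"travel":[[0,0,-0.1],[0,0,-0.1],[0,0,-0.1],[0,0,-0.1],[0,0,-0.1],[0,0,-0.1],[0,0,-0.1]],"turn":[[0,0,0],[0,0,2],[0,0,4],[0,0,6],[0,0,8],[0,0,10],[0,0,12]]}'; python3 -c "
from h import *
print(bot.read_state()['moment'])"
```

```text
clock: 8.65
tcp_pos: [0.4913, 0.1928, 0.1334]
orientation: [3.137, -0.0, 1.474]
contact_force: [-0.7, -2.2, 8.1]
gripper_width: 0.0149
gripper_force: 79.8
[-0.34227004  0.36124386  0.27954178]
```

```bash
python3 -m pendant '{"claw":[-1,-1,-1,-1,-1,-1],"travel":[[0,0,0.05],[0,0,0.05],[0,0,0.05],[0,0,0.05],[0,0,0.05],[0,0,0.05]],"turn":[[0,0,2],[0,0,4],[0,0,6],[0,0,8],[0,0,10],[0,0,12]]}'; python3 -c "
from h import *
print(bot.read_state()['moment'])"
```

```text
clock: 9.25
tcp_pos: [0.4918, 0.1928, 0.1334]
orientation: [3.136, -0.001, 1.264]
contact_force: [-1.3, -2.2, 10.3]
gripper_width: 0.0146
gripper_force: 80.3
[-0.46690115  0.39775077  0.3233668 ]
```

```bash
python3 -m pendant '{"claw":[-1,-1,-1,-1,-1,-1],"travel":[[0,0,0],[0,0,0],[0,0,0],[0,0,0],[0,0,0],[0,0,0]],"turn":[[0,0,2],[0,0,4],[0,0,6],[0,0,8],[0,0,10],[0,0,12]]}'; python3 -c "
from h import *
print(bot.read_state()['moment'])"
```

```text
clock: 9.85
tcp_pos: [0.4917, 0.1927, 0.1334]
orientation: [3.136, -0.003, 1.055]
contact_force: [-0.0, -3.2, 9.8]
gripper_width: 0.0147
gripper_force: 80.3
[-0.46291692  0.3937381   0.33861874]
```

```bash
python3 -m pendant '{"claw":[-1,-1,-1,-1,-1,-1],"travel":[[0,0,0],[0,0,0],[0,0,0],[0,0,0],[0,0,0],[0,0,0]],"turn":[[0,0,2],[0,0,4],[0,0,6],[0,0,8],[0,0,10],[0,0,12]]}'; python3 -c "
from h import *
print(bot.read_state()['moment'])"
```

```text
clock: 10.45
tcp_pos: [0.4916, 0.1927, 0.1334]
orientation: [3.137, -0.003, 0.846]
contact_force: [-0.5, -3.4, 9.8]
gripper_width: 0.0148
gripper_force: 80.3
[-0.48347646  0.47453881  0.37872341]
```

Still un-keyed after 48°. I'll keep turning.

```bash
python3 -m pendant '{"claw":[-1,-1,-1,-1,-1,-1],"travel":[[0,0,0],[0,0,0],[0,0,0],[0,0,0],[0,0,0],[0,0,0]],"turn":[[0,0,2],[0,0,4],[0,0,6],[0,0,8],[0,0,10],[0,0,12]]}'; python3 -c "
from h import *
print(bot.read_state()['moment'])"
```

```text
clock: 11.05
tcp_pos: [0.4914, 0.1927, 0.1334]
orientation: [3.138, -0.004, 0.636]
contact_force: [-1.4, -2.9, 11.0]
gripper_width: 0.0147
gripper_force: 80.4
[-0.43428837  0.50510141  0.34228881]
```

```bash
python3 -m pendant '{"claw":[-1,-1,-1,-1,-1,-1],"travel":[[0,0,0],[0,0,0],[0,0,0],[0,0,0],[0,0,0],[0,0,0]],"turn":[[0,0,2],[0,0,4],[0,0,6],[0,0,8],[0,0,10],[0,0,12]]}'; python3 -c "
from h import *
print(bot.read_state()['moment'])"
```

```text
clock: 11.65
tcp_pos: [0.4915, 0.193, 0.1334]
orientation: [3.14, -0.005, 0.427]
contact_force: [-0.4, -2.5, 10.6]
gripper_width: 0.015
gripper_force: 80.3
[-0.33538786  0.41893336  0.36323924]
```

```bash
python3 -m pendant '{"claw":[-1,-1,-1,-1,-1,-1],"travel":[[0,0,0],[0,0,0],[0,0,0],[0,0,0],[0,0,0],[0,0,0]],"turn":[[0,0,2],[0,0,4],[0,0,6],[0,0,8],[0,0,10],[0,0,12]]}'; python3 -c "
from h import *
print(bot.read_state()['moment'])"
```

```text
clock: 12.25
tcp_pos: [0.4917, 0.1931, 0.1334]
orientation: [3.141, -0.006, 0.217]
contact_force: [0.1, -1.6, 8.9]
gripper_width: 0.0146
gripper_force: 80.2
[-0.28986266  0.37093484  0.32197721]
```

```bash
python3 -m pendant '{"claw":[-1,-1,-1,-1,-1,-1],"travel":[[0,0,0],[0,0,0],[0,0,0],[0,0,0],[0,0,0],[0,0,0]],"turn":[[0,0,2],[0,0,4],[0,0,6],[0,0,8],[0,0,10],[0,0,12]]}'; python3 -c "
from h import *
print(bot.read_state()['moment'])"
```

```text
clock: 12.85
tcp_pos: [0.4915, 0.1932, 0.1332]
orientation: [-3.141, -0.005, 0.008]
contact_force: [-1.8, -0.6, 9.7]
gripper_width: 0.0143
gripper_force: 80.2
[-0.1571184   0.17925056  0.41715445]
```

```bash
python3 -m pendant '{"claw":[-1,-1,-1,-1,-1,-1],"travel":[[0,0,0],[0,0,0],[0,0,0],[0,0,0],[0,0,0],[0,0,0]],"turn":[[0,0,2],[0,0,4],[0,0,6],[0,0,8],[0,0,10],[0,0,12]]}'; python3 -c "
from h import *
print(bot.read_state()['moment'])"
```

```text
clock: 13.45
tcp_pos: [0.49, 0.1918, 0.1304]
orientation: [3.14, -0.003, -0.202]
contact_force: [1.2, -2.9, -3.3]
gripper_width: 0.0147
gripper_force: 78.3
[-0.54887749 -0.28217647  0.14419089]
```

It dropped: z is 0.1304 and the upward force is gone. I'll push down straight.

```bash
python3 -m pendant '{"claw":[-1,-1,-1,-1,-1,-1],"travel":[[0,0,0.1],[0,0,0.2],[0,0,0.3],[0,0,0.4],[0,0,0.4],[0,0,0.4]],"turn":[[0,0,0],[0,0,0],[0,0,0],[0,0,0],[0,0,0],[0,0,0]]}'; python3 -c "
from h import *
print(bot.read_state()['moment'])"
```

```text
clock: 14.05
tcp_pos: [0.4907, 0.1925, 0.1272]
orientation: [-3.141, -0.004, -0.201]
contact_force: [3.3, -4.1, 2.2]
gripper_width: 0.0148
gripper_force: 79.2
[-0.68561095 -0.41972554 -0.05395118]
```

```bash
python3 -m pendant '{"claw":[-1,-1,-1,-1,-1,-1],"travel":[[0,0,0.2],[0,0,0.4],[0,0,0.6],[0,0,0.7],[0,0,0.7],[0,0,0.7]],"turn":[[0,0,0],[0,0,0],[0,0,0],[0,0,0],[0,0,0],[0,0,0]]}' 110; python3 -c "
from h import *
print(bot.read_state()['moment'])"
```

```text
clock: 14.65
tcp_pos: [0.4913, 0.193, 0.121]
orientation: [-3.14, -0.005, -0.202]
contact_force: [2.5, -2.9, 5.7]
gripper_width: 0.0143
gripper_force: 109.6
[-0.70960759 -0.74172468 -0.05859059]
```

```bash
python3 -m pendant '{"claw":[-1,-1,-1,-1,-1,-1],"travel":[[0,0,0.2],[0,0,0.4],[0,0,0.6],[0,0,0.8],[0,0,0.8],[0,0,0.8]],"turn":[[0,0,0],[0,0,0],[0,0,0],[0,0,0],[0,0,0],[0,0,0]]}'; python3 -c "
from h import *
print(bot.read_state()['moment'])"
```

```text
clock: 15.25
tcp_pos: [0.4914, 0.1929, 0.1135]
orientation: [-3.14, -0.005, -0.202]
contact_force: [3.3, -4.5, 9.4]
gripper_width: 0.0146
gripper_force: 110.3
[-0.82938701 -0.11855264 -0.03561161]
```

```bash
python3 -m pendant '{"claw":[-1,-1,-1,-1],"travel":[[0,0,0.2],[0,0,0.4],[0,0,0.4],[0,0,0.4]],"turn":[[0,0,0],[0,0,0],[0,0,0],[0,0,0]]}'; python3 -c "
from h import *
print(bot.read_state()['moment'])"
```

```text
clock: 15.65
tcp_pos: [0.4914, 0.1929, 0.1134]
orientation: [-3.141, -0.003, -0.202]
contact_force: [-6.4, -8.1, 32.1]
gripper_width: 0.0147
gripper_force: 113.8
[-1.29969758  1.29802411 -0.08300882]
```

It has bottomed out at a hard stop (32 N with no more travel). I'll relax, let go, back off and look.

```bash
python3 -m pendant '{"claw":[-1,-1,-1,-1],"travel":[[0,0,-0.2],[0,0,-0.4],[0,0,-0.5],[0,0,-0.5]],"turn":[[0,0,0],[0,0,0],[0,0,0],[0,0,0]]}'
python3 -m pendant '{"claw":[-0.1,-0.1,-0.1,-0.1,-0.1,-0.1],"travel":[[0,0,0],[0,0,0],[0,0,0],[0,0,0],[0,0,0],[0,0,0]],"turn":[[0,0,0],[0,0,0],[0,0,0],[0,0,0],[0,0,0],[0,0,0]]}'
```

```text
clock: 16.05
tcp_pos: [0.4913, 0.1929, 0.1139]
orientation: [-3.14, -0.005, -0.202]
contact_force: [3.3, -4.8, 5.1]
gripper_width: 0.0146
gripper_force: 109.7
clock: 16.65
tcp_pos: [0.4886, 0.1929, 0.1119]
orientation: [3.141, 0.001, -0.202]
contact_force: [-0.1, -0.1, 0.0]
gripper_width: 0.0385
gripper_force: 0.0
```

```bash
python3 -m pendant '{"claw":[-0.1,-0.1,-0.1,-0.1,-0.1,-0.1,-0.1,-0.1,-0.1,-0.1],"travel":[[0,0,-2],[0,0,-5],[0,0,-9],[0,0,-13],[0,3,-15],[0,8,-15],[0,13,-15],[0,18,-15],[0,23,-15],[0,28,-15]],"turn":[[0,0,0],[0,0,0],[0,0,0],[0,0,0],[0,0,0],[0,0,0],[0,0,0],[0,0,0],[0,0,0],[0,0,0]]}'
python3 -m pendant '{"claw":[-0.1,-0.1,-0.1],"travel":[[0,4,0],[0,6,0],[0,6,0]],"turn":[[0,0,0],[0,0,0],[0,0,0]]}'
python3 - <<'E'
from h import *
for n in('top','scene'):
    im,d,P=cloud(n)
    c=im[165:290,180:350] if n=='top' else im[180:300,200:360]
    cv2.imwrite(f'pics/{n}3.png',cv2.resize(c[:,:,::-1],None,fx=4.5,fy=4.5,interpolation=cv2.INTER_CUBIC))
    D=np.hypot(P[...,0]-.489,P[...,1]-.192);v=d>0
    q=P[v&(D<.035)];print(n,'bar top',np.percentile(q[:,2],[50,95]))
    ph=np.arctan2(P[...,1]-.192,P[...,0]-.489)
    for a in range(-180,180,60):
        k=v&(D>.045)&(D<.062)&(abs(np.angle(np.exp(1j*(ph-np.radians(a)))))<.5);print(a,np.median(P[k][:,2]).round(4),end=' ')
E
```

```text
clock: 17.65
tcp_pos: [0.4319, -0.0831, 0.2624]
orientation: [-3.142, -0.001, -0.202]
contact_force: [0.9, 0.1, 0.7]
gripper_width: 0.0384
gripper_force: 0.0
clock: 17.95
tcp_pos: [0.42, -0.1425, 0.2622]
orientation: [3.141, -0.0, -0.207]
contact_force: [0.3, -0.9, -0.8]
gripper_width: 0.0383
gripper_force: 0.0
top bar top [0.09999552 0.13335318]
-180 0.0952 -120 0.0953 -60 0.0956 0 0.0957 60 0.0957 120 0.0958 scene bar top [0.11124008 0.13320911]
-180 0.0965 -120 0.0966 -60 0.0969 0 0.0963 60 0.0966 120 0.0968
```

View pics/top3.png

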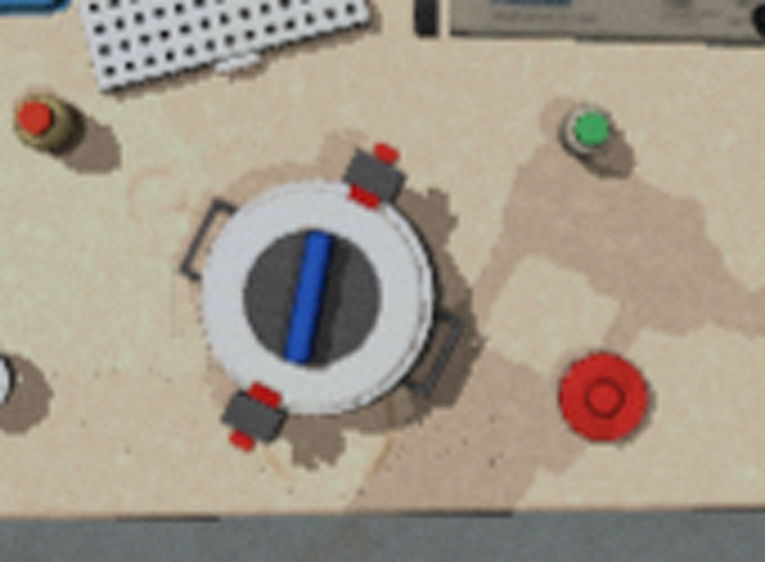

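View pics/scene3.png

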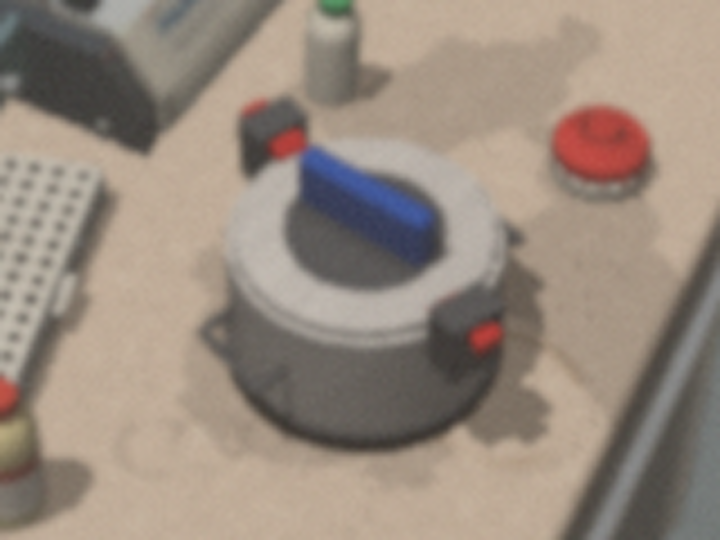

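Both red noses, at top crop (365,195) and (263,394), lie over the flange. The flange is level all round at about 7 mm above the rim, so the lid is closed, and the bystanders stand where they were.

```bash
python3 -c "
from workcell import bot
print(bot.job_done())"
```

```text
the job is handed in; nothing more can be done
None
```

The canister is closed: the lid's feet are in the collar notches, both red catches are over its rim, the lid is released, nothing else was disturbed, and the job was handed in at about 18 s.

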